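Make up a clamping kit and a collet kit at the machine-shop bench

TASK

Make up two kits from the stock on the bench: the strap clamp, the lower of the two step blocks and the hexagon nut go in the three-compartment tray, and the collet nut and the smaller of the two collets go in the two-compartment tray. Set each part down gently in a compartment of its own (any compartment of the right tray), flat on the tray floor and the same way up as it stood on the bench. Leave the taller step block and the larger collet where they are.

Things in the scene. Friction and masses are not known exactly. Their poses are not given: they have to be found in the camera images.
- tray_three: White plastic tray, fixed to the bench, 256 x 128 mm outside, origin at the centre of its underside. Three equal compartments in a row along its x axis, each 80 mm (x) by 120 mm (y) inside, centres at x = -84, 0 and 84 mm, y = 0. Floor 4 mm thick (its top at z = 4 mm); outer walls and dividers 4 mm thick, their tops at z = 14 mm. Empty at the start.
- tray_two: White plastic tray, fixed to the bench, 172 x 128 mm outside, origin at the centre of its underside. Two equal compartments in a row along its x axis, each 80 mm (x) by 120 mm (y) inside, centres at x = -42 and 42 mm, y = 0. Floor 4 mm thick (its top at z = 4 mm); outer walls and dividers 4 mm thick, their tops at z = 14 mm. Empty at the start.
- strap_clamp: Strap clamp: flat dark steel bar lying flat, 96 long (x) x 28 wide (y) x 18 mm thick, with a lengthwise slot 12 mm wide through its middle 52 mm. 0.26 kg. Origin at the centre of its underside. Take it across its 28 mm width; it fits a compartment only with its length along the tray's y.
- step_block_low: The lower of two plain steel step blocks (a flight of four steps, a dark line at the foot of each riser): 52 long (x) x 30 wide (y), steps 13 mm deep, rising towards +x: 14, 20, 26 and 32 mm high. 0.26 kg, centre of mass about 4 mm on the +x side. Origin at the centre of its underside. Take it across its 30 mm width on the taller half.
- step_block_tall: The taller step block, not wanted: five steps, 66 long (x) x 34 wide (y), rising towards +x from 20 to 60 mm high. Steel. Origin at the centre of its underside. All the stock stands mixed between the trays, about 100 mm centre to centre, along with a dial gauge, a grease tin and a drilled aluminium block (none over 45 mm high) that are not wanted.
- hex_nut: Large plain steel hexagon nut lying flat, 36 mm across flats, 42 mm across corners, 24 mm high, with a 24 mm hole. 0.12 kg. Origin at the centre of its underside; one pair of its flats faces +y and -y.
- collet_small: The smaller of two steel spring collets, standing on its flared head: 44 mm tall; the head is 32 mm across at the foot and narrows, from 6 to 12 mm height, to a straight round body 24 mm across that goes up to the top; three dark slots and a dark bore on the top. 0.12 kg. Origin at the centre of its underside.
- collet_large: The larger spring collet, not wanted, the same shape: 64 mm tall, head 44 mm and body 34 mm across. Origin at the centre of its underside.
- collet_nut: Collet nut: plain steel ring lying flat, 50 mm outside, about 34 mm hole, 22 mm high, with six small dark spanner notches round the rim. 0.18 kg. Origin at the centre of its underside.
Things that resemble listed ones, but are neither listed nor needed, are in the scene too. Leave any turquoise look-alike of the tray_two alone. What is shaped like the strap_clamp but brown is not meant.

How it is judged:
By the outcome, as a careful person would: the job done as asked, in the order asked, and still so for the second after the job is handed in, with the robot touching nothing.
It also fails if it takes over 128 s, if anything falls off the work surface, if the arm or the gripper's body presses on something with over 40 N, if the wrist force passes 120 N, or if a joint passes its speed limit or range.

ROBOT

A 6-joint arm with a two-finger parallel gripper is mounted at the origin on the work surface. World frame = base frame: x ahead of the robot, y to its left, z up, the work surface at z = 0. Lengths are in m, angles in rad, forces in N, time in s.
With the tool pointing down it reaches from about 0.3 to 0.75 m from the base axis. Payload 8.5 kg.
Tool frame: the origin (TCP) lies between the finger pads; the fingertips stand 17 mm ahead of it and the grasp point (between the pads) lies 2 mm behind it; z points along the fingers, y is the line along which they close (so a half turn about z gives the same grasp; the last joint's range is limited). The gripper opens to 85 mm and grips with 20 to 120 N. Pads are 22 mm wide; open, the fingers measure 114 mm over their backs; the gripper's body (76 mm by 85 mm) begins 54 mm behind the grasp point. The pads swing forward as they close: fully open they stand 13 mm farther back than shut.
Start: joints at [1.116, 0.381, 1.297, -0, 1.464, -0.215], TCP at [0.131, 0.534, 0.248] pointing down, gripper open.
Joint ranges: [-3.11, 3.11], [-0.89, 2.33], [0.22, 2.48], [-1.42, 4.56], [0.17, 2.85], [-2.88, 2.88]. Speed limits (rad/s): [2.39, 2.39, 3.14, 3.14, 3.14, 3.14].

INTERFACE

Orientations are given as a 3x3 rotation matrix whose columns are the frame's x, y, z axes.
In Python, from cell import observe, get_image, sign_off, search_frame, landmark_of gives the robot as it stands.
- The arm moves only by the shell command python3 -m inch 'ROWS'. ROWS is JSON, one flat list of numbers, 5 for each row, row after row: the shift along the tool's x, y, z in mm, then the turn about the tool's z in degrees, then the finger opening in mm, from 0 to 85.4. A call has 1 to 8 rows; each row is the pose to reach, as a shift and turn from the pose commanded when the call began, along the tool's axes at that moment; what a row does not reach only later rows make up. A row lasts 1/12 s, in which the tool goes at most 41.7 mm and 7.16 degrees, less where a joint would pass 70% of its speed; a pose out of reach is approached as far as the arm can. A call with a gripper value outside its range is refused whole. The fingers move at their own pace and stop on an object; the grip force is fixed at half the most. Time passes only in rows, so rows that repeat a pose let the fingers close. It gives the time, the measured TCP pose, the force, the opening and the grip force at its end, in the units of the state.
- observe(): the state, without advancing time (a new reading comes with each control period).
- get_image(name): name is "side" or "top" or "wrist"; returns a dict with "image" (384x512x3 uint8, red, green, blue), "camera_matrix" (3x3 intrinsics, pixels), "view" (4x4, takes a point from world to camera coordinates); the wrist camera has in their place "hand_eye" (4x4, takes a point from camera to tool coordinates, whose origin is the TCP and whose axes are the flange's). Camera axes: x right, y up, looking along -z (the intrinsics and any distortion apply to the point x, -y, -z); pixel columns grow to the right and rows downward; lengths in m; the calibration is good to about 2 mm. A picture is of the moment at which its call begins: read the wrist's pose just before it. There is no depth.
- sign_off(): hands the job in; it is judged then, once.
Trained networks look in the newest picture that a camera, given by its name, has taken for a name from the list of things; names that differ only in an ending like _2 or _b are one class to them, and where a whole thing is asked for, a point or a joint stands for the part that bears it (a point fixed in the world has none). Each returns a list of dicts, best first, with "confidence" (0 to 1); they miss things now and then, are a little off and sometimes report something else, mostly with a low value. They report only what shows in the picture. A call takes as long as a camera call. They do not tell look-alikes from the thing itself.
- search_frame(label, camera): "extent" ([left, top, width, height] in pixels, round what is visible of it).
- landmark_of(label, camera): "xy" ([column, row] in pixels: a listed point, or the origin of a listed thing).
The state is a dict: "time_s": time; "q": joint angles; "qvel": joint speeds; "effort": joint torques, N m; "ee_pos": TCP position; "eef_rot": TCP orientation; "force": force on the tool from outside, world axes, zero at the start; "ft_torque": the same for the moment, N m; "finger_gap": finger opening in m; "grip_force": force on a finger pad.
Only numpy, scipy, OpenCV 4.12 (cv2) and the standard library are available. Lean on these libraries where they do the work, as an engineer would, in place of code of your own. Each camera call takes 0.05 s, during which the arm holds its last target. There are 200 camera calls.

## Working session

There is one attempt and no reset: what is moved stays moved. The work goes in short steps, Python scripts to look and compute and a shell command to move; the robot and the scene stay as the last step left them, time stands still between calls to the robot, and variables do not carry over. Pictures are saved under pics/ and viewed, at most 14 in all, crops included, and the job is handed in when it is done.

```bash
ls; mkdir -p pics; python3 - <<'E'
from cell import *
import cv2
s=observe();print({k:s[k] for k in("time_s","ee_pos","eef_rot","finger_gap","force")})
for c in("top","side"):
    g=get_image(c);cv2.imwrite(f"pics/{c}0.png",g["image"][:,:,::-1]);print(c,g["camera_matrix"],g["view"],[k for k in g])
    for n in"tray_three tray_two strap_clamp step_block_low step_block_tall hex_nut collet_small collet_large collet_nut".split():
        print(n,[( [round(v) for v in d["xy"]],round(d["confidence"],2)) for d in landmark_of(n,c)])
E
```

```text
pics
{'time_s': 0.0, 'ee_pos': array([0.13050466, 0.53400848, 0.24769951]), 'eef_rot': array([[-9.71387552e-01,  2.37498978e-01, -6.78049558e-04],
       [ 2.37499702e-01,  9.71386687e-01, -1.34042660e-03],
       [ 3.40298367e-04, -1.46311028e-03, -9.99998872e-01]]), 'finger_gap': 0.08576072805295913, 'force': array([0.26374422, 0.14650532, 0.26253836])}
top [[454.38133582   0.         257.95005542]
 [  0.         454.38133582 197.435454  ]
 [  0.           0.           1.        ]] [[-0.02207114 -0.99975278  0.00269278  0.02398106]
 [ 0.9935265  -0.02163331  0.11152174 -0.45919175]
 [-0.11143592  0.00513676  0.99375835 -0.93295264]
 [ 0.          0.          0.          1.        ]] ['image', 'camera_matrix', 'view']
tray_three [([121, 168], 0.67)]
tray_two [([378, 297], 0.93), ([401, 163], 0.65)]
strap_clamp [([210, 259], 0.94), ([242, 153], 0.77)]
step_block_low [([332, 210], 0.7), ([282, 155], 0.26)]
step_block_tall [([238, 204], 0.74)]
hex_nut [([280, 155], 0.55)]
collet_small [([329, 104], 0.46)]
collet_large [([287, 213], 0.65)]
collet_nut [([197, 107], 0.64)]
side [[360.95358348   0.         254.11373624]
 [  0.         360.95358348 192.66656262]
 [  0.           0.           1.        ]] [[ 0.99755374 -0.06606443  0.02284792 -0.45988182]
 [ 0.01726031  0.54951109  0.83530812 -0.04405401]
 [-0.06773934 -0.83287037  0.54930713 -0.78247466]
 [ 0.          0.          0.          1.        ]] ['image', 'camera_matrix', 'view']
tray_three [([270, 144], 0.87), ([366, 250], 0.17)]
tray_two [([136, 295], 0.63), ([313, 323], 0.57), ([294, 194], 0.35)]
strap_clamp [([241, 260], 0.72), ([203, 180], 0.61), ([293, 198], 0.58), ([328, 177], 0.31)]
step_block_low [([242, 258], 0.92)]
step_block_tall [([251, 194], 0.73)]
hex_nut [([299, 219], 0.75)]
collet_small [([366, 254], 0.65)]
collet_large [([242, 222], 0.94)]
collet_nut [([330, 176], 0.65)]
```

View pics/top0.png

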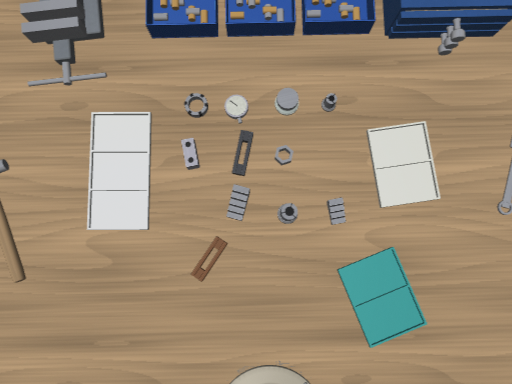

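View pics/side0.png

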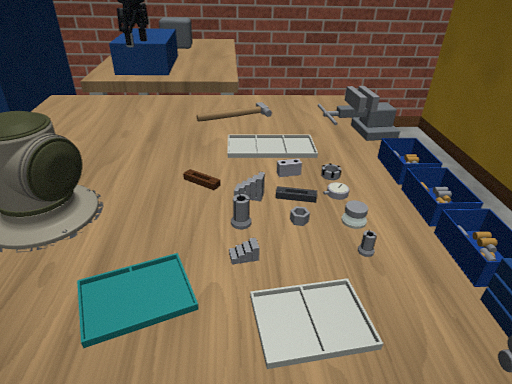

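The top picture shows these candidates:
- **Strap clamp:** black at (242,153). The brown look-alike at (210,259) is not meant.
- **Step blocks:** five-step at (238,204), four-step at (337,210). I want the four-step one.
- **Collets:** (330,103) is small and wanted; (288,213) is large.
- **Rings:** collet nut at (196,105), hex nut at (284,155). The dial at (236,106), tin at (287,101) and drilled block at (190,153) are not wanted.
- **Trays:** three-compartment at (120,170), white two-compartment at (403,164). The turquoise one at (381,297) stays untouched.

Next I'll check these in a close crop and measure.

```bash
cat >h.py <<'E'
import numpy as np,cv2
from cell import *
def cam(name):
    s=observe();g=get_image(name)
    if name=="wrist":
        T=np.eye(4);T[:3,:3]=s["eef_rot"];T[:3,3]=s["ee_pos"];V=np.linalg.inv(T@g["hand_eye"])
    else: V=g["view"]
    return g["image"],g["camera_matrix"],V
def back(uv,z,K,V):
    uv=np.atleast_2d(uv).astype(float)
    d=np.c_[(uv[:,0]-K[0,2])/K[0,0],-(uv[:,1]-K[1,2])/K[1,1],-np.ones(len(uv))]@V[:3,:3]
    c=-V[:3,:3].T@V[:3,3]
    return (c+d*((z-c[2])/d[:,2])[:,None])[:,:2]
def proj(p,K,V):
    p=np.atleast_2d(p)@V[:3,:3].T+V[:3,3]
    return np.c_[K[0,2]+K[0,0]*p[:,0]/-p[:,2],K[1,2]-K[1,1]*p[:,1]/-p[:,2]]
def delta(xy,s=None):  # world xy -> tool-frame shift mm
    s=s or observe();d=np.array([*xy,s["ee_pos"][2]])-s["ee_pos"]
    return (s["eef_rot"].T@d*1000).round(1)
def blobs(img,thr=70,amin=60):
    hsv=cv2.cvtColor(img,cv2.COLOR_RGB2HSV);m=((hsv[...,1]<thr)|(hsv[...,2]<45)).astype(np.uint8)
    cs,_=cv2.findContours(m,cv2.RETR_EXTERNAL,cv2.CHAIN_APPROX_NONE)
    return [c[:,0] for c in cs if cv2.contourArea(c)>amin]
E
python3 - <<'E'
from h import *
img,K,V=cam("top")
for c in blobs(img):
    w=back(c,.02,K,V);r=cv2.minAreaRect((w*1000).astype(np.float32))
    print(cv2.minAreaRect(c)[0],np.round(r[0]),np.round(r[1]),round(r[2],1))
cv2.imwrite("pics/crop.png",cv2.resize(img[90:240,80:445,::-1],None,fx=2.19,fy=2.19,interpolation=cv2.INTER_CUBIC))
E
```

```text
(269.5, 374.0) [99. -2.] [160.  35.] 88.7
(287.0, 213.0) [426. -47.] [42. 42.] 88.5
(336.61541748046875, 210.57691955566406) [ 429. -152.] [54. 36.] 9.1
(237.38238525390625, 201.97059631347656) [452.  58.] [38. 73.] 74.9
(504.0, 187.0) [ 472. -511.] [ 30. 117.] 85.2
(4.0, 165.5) [541. 555.] [28. 17.] 2.4
(284.0, 154.5) [552. -44.] [39. 42.] 88.5
(189.77601623535156, 153.26800537109375) [559. 158.] [69. 30.] 9.9
(242.1372833251953, 152.34109497070312) [559.  46.] [29. 98.] 77.5
(402.9983215332031, 163.67807006835938) [ 527. -298.] [173. 133.] 7.1
(118.62905883789062, 170.51480102539062) [526. 309.] [132. 253.] 88.9
(235.69338989257812, 106.5518798828125) [660.  58.] [53. 57.] 60.5
(329.2000427246094, 101.60001373291016) [ 667. -146.] [31. 42.] 61.4
(195.5, 105.0) [665. 145.] [50. 54.] 88.8
(287.1000061035156, 101.29999542236328) [669. -54.] [54. 61.] 62.7
(448.70404052734375, 36.517860412597656) [ 810. -417.] [ 74. 257.] 16.5
(160.0, 16.5) [869. 222.] [31. 16.] 88.8
(313.5, 13.5) [ 869. -119.] [29. 16.] 88.8
(278.9253234863281, 12.49095344543457) [873. -42.] [39. 19.] 17.3
(193.29600524902344, 13.872001647949219) [874. 148.] [37. 32.] 78.0
(346.0, 7.0) [ 883. -192.] [31. 24.] 88.8
(62.949119567871094, 41.36407470703125) [817. 436.] [202. 181.] 5.8
```

View pics/crop.png

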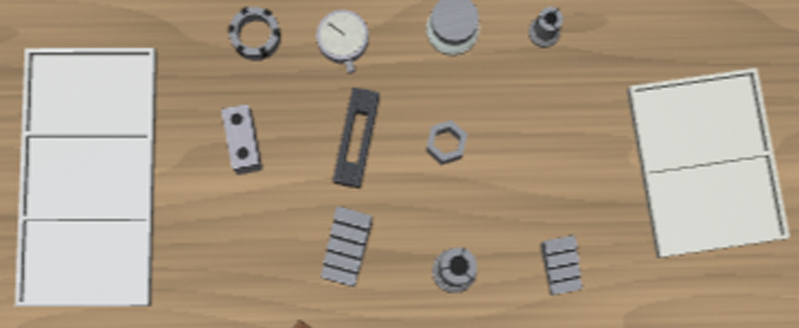

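The crop confirms the choice: the four-step block is at (561,265) in the crop and the five-step at (347,246). The small collet is at (545,27), the large one at (456,270), and the black clamp is upper middle. I'll go over the stock to measure with the wrist camera.

```bash
python3 -m inch '[-534,-399,0,0,85,-534,-399,0,0,85,-534,-399,0,0,85,-534,-399,0,0,85,-534,-399,0,0,85,-534,-399,0,0,85,-534,-399,0,0,85,-534,-399,0,0,85]'
python3 - <<'E'
from h import *
s=observe();print(s["time_s"],s["ee_pos"],s["q"],delta((.555,.02)))
img,K,V=cam("top")
for c in blobs(img):
    w=back(c,.014,K,V);r=cv2.minAreaRect((w*1000).astype(np.float32))
    if min(r[1])>100 : print(r)
E
```

```text
time_s: 1.72
ee_pos: [0.3435, 0.2753, 0.2486]
eef_rot: [[-0.971, 0.237, 0.001], [0.237, 0.971, 0.0], [-0.001, 0.0, -1.0]]
force: [0.6, 1.3, -0.3]
finger_gap: 0.0849
grip_force: 0.0
1.7167 [0.3434758  0.27525502 0.24858956] [ 4.05348943e-01  1.86697086e-01  1.57834651e+00  1.54109412e-05
  1.37583428e+00 -9.25765176e-01] [-2.661e+02 -1.977e+02  1.000e-01]
((274.4190673828125, 422.2139587402344), (283.9584045410156, 371.03082275390625), 88.69161987304688)
((527.9108276367188, -299.8129577636719), (173.72865295410156, 133.97927856445312), 7.0584516525268555)
((527.4456787109375, 310.9322204589844), (132.65150451660156, 255.04562377929688), 88.9393539428711)
((820.2265014648438, 439.4092712402344), (202.94261169433594, 182.8250274658203), 5.423501014709473)
```

```bash
python3 -m inch '[-266,-198,0,0,85,-266,-198,0,0,85,-266,-198,0,0,85,-266,-198,0,0,85,-266,-198,0,0,85,-266,-198,0,0,85,-266,-198,0,0,85,-266,-198,0,0,85]'
python3 - <<'E'
from h import *
s=observe();print(s["time_s"],s["ee_pos"],s["q"])
g=get_image("wrist");print(g["hand_eye"].round(3))
img,K,V=cam("wrist");cv2.imwrite("pics/w1.png",img[:,:,::-1])
for n,z in dict(strap_clamp=.018,step_block_low=.014,hex_nut=.024,collet_nut=.022,collet_small=.044).items():
    print(n,[(np.round(d["xy"]),(back(d["xy"],0,K,V)*1000).round(),round(d["confidence"],2)) for d in landmark_of(n,"wrist")])
for c in blobs(img,amin=200):
    w=back(c,.02,K,V);r=cv2.minAreaRect((w*1000).astype(np.float32));print(c.mean(0).round(),r)
E
```

```text
time_s: 2.43
ee_pos: [0.5551, 0.0195, 0.2483]
eef_rot: [[-0.971, 0.238, 0.0], [0.238, 0.971, -0.0], [-0.0, 0.0, -1.0]]
force: [1.2, 0.9, 1.1]
finger_gap: 0.0851
grip_force: 0.0
2.4333 [0.5550769  0.01945098 0.24834966] [-1.78130477e-01  3.90075835e-01  1.28218662e+00 -1.15128398e-05
  1.46913189e+00 -1.50853738e+00]
[[ 0.003  0.955  0.297  0.077]
 [ 1.    -0.003 -0.     0.002]
 [ 0.     0.297 -0.955 -0.125]
 [ 0.     0.     0.     1.   ]]
strap_clamp [(array([279., 154.]), array([[559.,  49.]]), 0.8)]
step_block_low [(array([89., 87.]), array([[ 427., -150.]]), 0.81), (array([266.,  64.]), array([[453.,  57.]]), 0.46)]
hex_nut [(array([210., 167.]), array([[554., -39.]]), 0.61)]
collet_nut [(array([368., 212.]), array([[663., 148.]]), 0.79)]
collet_small [(array([159., 259.]), array([[ 665., -147.]]), 0.44)]
[245. 332.] ((779.4664916992188, -35.625244140625), (791.6036376953125, 239.25929260253906), 76.2875747680664)
[223. 256.] ((672.11083984375, -51.74978256225586), (51.9549674987793, 71.38217163085938), 68.77098846435547)
[303. 228.] ((658.556640625, 58.884456634521484), (53.93549
[... 361 characters left out ...]
133789062), 76.96212005615234)
[ 28. 198.] ((527.6666259765625, -289.2472229003906), (170.6663055419922, 137.2067413330078), 7.351013660430908)
[373. 134.] ((559.9122314453125, 159.53948974609375), (69.04401397705078, 36.26958084106445), 9.86674690246582)
[84. 89.] ((430.7751159667969, -149.64895629882812), (52.42683029174805, 45.175289154052734), 9.226974487304688)
[164.  60.] ((425.0335693359375, -50.508209228515625), (58.680992126464844, 41.3661994934082), 59.963199615478516)
[267.  57.] ((449.5592346191406, 59.6455078125), (39.15522384643555, 66.08883666992188), 73.1259536743164)
[475.  91.] ((545.297119140625, 276.3382873535156), (81.00467681884766, 216.3088836669922), 89.9980239868164)
```

View pics/w1.png

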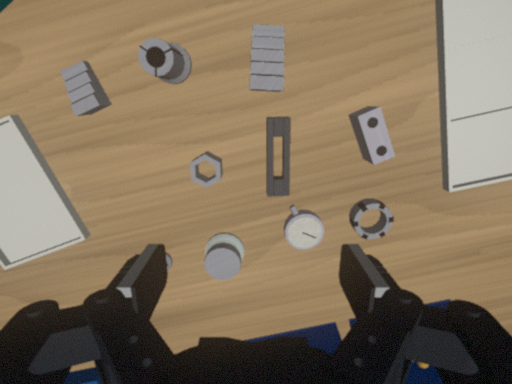

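The wrist picture shows the black clamp at (278,156), the hex nut at (206,170) with flats left and right, the four-step block at (84,89), and the collet nut at (371,219). The small collet is hidden behind the left finger. I'll go for the clamp first.

```bash
python3 -m inch '[2,27,40,-1,48,2,27,80,-1,48,2,27,120,-1,48,2,27,160,-1,48,2,27,200,-1,48,2,27,215,-1,48,2,27,229,-1,48,2,27,229,-1,48]'
python3 -m inch '[0,0,0,0,10,0,0,0,0,10,0,0,0,0,10,0,0,0,0,10,0,0,0,0,10]'
python3 - <<'E'
from h import *
img,K,V=cam("side");cv2.imwrite("pics/s1.png",cv2.resize(img[120:280,160:400,::-1],None,fx=3,fy=3))
E
```

```text
time_s: 3.45
ee_pos: [0.5567, 0.0494, 0.0171]
eef_rot: [[-0.976, 0.219, -0.005], [0.219, 0.976, 0.001], [0.005, -0.0, -1.0]]
force: [-0.9, 0.6, 0.5]
finger_gap: 0.0478
grip_force: 0.0
time_s: 3.87
ee_pos: [0.5589, 0.0485, 0.0208]
eef_rot: [[-0.975, 0.22, 0.002], [0.22, 0.975, 0.0], [-0.002, 0.001, -1.0]]
force: [-1.7, 2.8, 8.4]
finger_gap: 0.0262
grip_force: 60.8
```

View pics/s1.png

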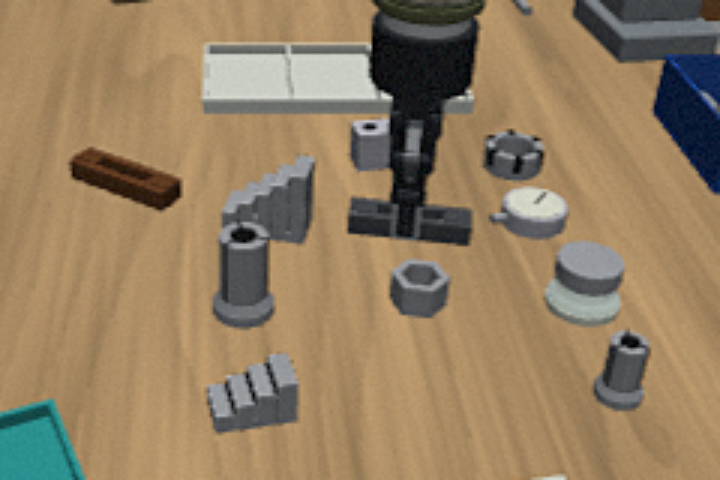

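The side crop shows the fingers straddling the middle of the black clamp, which is held at 61 N. I'll lift it, carry it, and turn it to lie along the tray's y.

```bash
python3 -m inch '[0,0,-35,0,10,0,0,-70,0,10,0,0,-100,0,10,22,29,-100,7,10,44,59,-100,14,10,66,88,-100,21,10,88,117,-100,28,10,110,146,-100,35,10]'
python3 - <<'E'
from h import *
s=observe();print(delta((.443,.3145)),s["q"].round(2),s["force"])
E
```

```text
time_s: 4.58
ee_pos: [0.4834, 0.2139, 0.1198]
eef_rot: [[-0.677, 0.736, 0.001], [0.736, 0.677, 0.0], [-0.0, 0.001, -1.0]]
force: [0.3, -0.1, -2.5]
finger_gap: 0.0269
grip_force: 60.5
[101.4  38.3  -0. ] [ 0.19  0.48  1.55  0.    1.11 -0.55] [ 0.28226713 -0.14869636 -2.45204878]
```

```bash
python3 -m inch '[15,5,0,7,10,30,11,0,14,10,45,16,0,21,10,60,22,0,28,10,75,28,0,35,10,90,34,0,42,10,101,38,0,43.5,10,101,38,0,43.5,10]'
python3 - <<'E'
from h import *
s=observe();print(delta((.443,.3145)))
img,K,V=cam("wrist");cv2.imwrite("pics/w2.png",img[:,:,::-1])
print(proj([[.443,.3145,.014],[.403,.315,.014],[.483,.314,.014],[.611,.3115,.004]],K,V).round())
E
```

```text
time_s: 5.25
ee_pos: [0.4424, 0.314, 0.1196]
eef_rot: [[0.009, 1.0, 0.0], [1.0, -0.009, 0.001], [0.001, 0.0, -1.0]]
force: [0.3, -1.2, -3.2]
finger_gap: 0.0262
grip_force: 60.5
[0.5 0.6 0. ]
[[254. 197.]
 [204. 197.]
 [303. 197.]
 [452. 195.]]
```

View pics/w2.png

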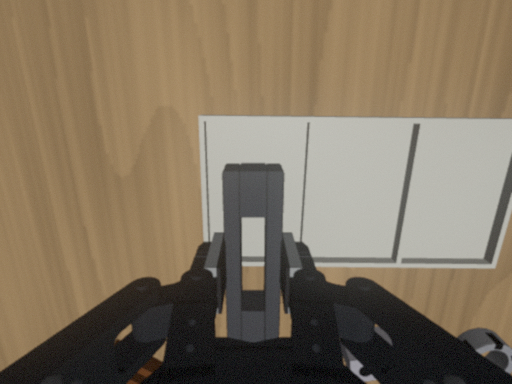

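The clamp hangs centred at (254,240) over the left compartment, whose walls at columns 205 and 306 match the projection. I'll lower it.

```bash
python3 -m inch '[0,1,35,0,10,0,1,65,0,10,0,1,85,0,10,0,1,91,0,10,0,1,92,0,10,0,1,93,0,10,0,1,94,0,10,0,1,94,0,10]'
python3 -m inch '[0,0,0.5,0,10,0,0,1,0,10,0,0,1,0,10]'
```

```text
time_s: 5.97
ee_pos: [0.4451, 0.3126, 0.0265]
eef_rot: [[0.009, 1.0, 0.002], [1.0, -0.009, 0.001], [0.001, 0.002, -1.0]]
force: [0.3, 0.5, -1.9]
finger_gap: 0.0263
grip_force: 60.4
time_s: 6.22
ee_pos: [0.4447, 0.3125, 0.0249]
eef_rot: [[0.009, 1.0, 0.001], [1.0, -0.009, 0.0], [0.0, 0.001, -1.0]]
force: [-0.3, 0.2, 0.2]
finger_gap: 0.0262
grip_force: 60.9
```

```bash
python3 -m inch '[0,0,0.3,0,26,0,0,0.3,0,28,0,0,0.3,0,30,0,0,0.3,0,34,0,0,0.3,0,40,0,0,0.3,0,44,0,0,0.3,0,44]'
python3 -m inch '[0,0,-15,0,44,0,0,-40,0,44,0,0,-80,0,44,0,0,-120,0,44]'
python3 - <<'E'
from h import *
s=observe();print(delta((.429,-.150)),delta((.48,.1)),s["q"].round(2))
E
```

```text
time_s: 6.8
ee_pos: [0.4445, 0.3124, 0.024]
eef_rot: [[0.009, 1.0, 0.0], [1.0, -0.009, 0.0], [0.0, 0.0, -1.0]]
force: [-0.6, -0.1, 0.2]
finger_gap: 0.044
grip_force: 0.0
time_s: 7.13
ee_pos: [0.4439, 0.3121, 0.1448]
eef_rot: [[0.01, 1.0, -0.002], [1.0, -0.01, -0.001], [-0.001, -0.002, -1.0]]
force: [0.9, 0.7, -0.0]
finger_gap: 0.0437
grip_force: 0.0
[-462.2  -10.4    0.5] [-2.117e+02  3.820e+01  1.000e-01] [ 0.39  0.47  1.48 -0.    1.2   0.4 ]
```

```bash
python3 -m inch '[-38,0,-10,7,44,-77,-2,-20,14,44,-115,-3,-30,21,44,-154,-4,-40,28,50,-192,-5,-50,35,50,-231,-5,-60,42,50,-270,-6,-60,49,50,-308,-7,-60,56,50]'
python3 - <<'E'
from h import *
s=observe();print(s["eef_rot"].round(3),delta((.429,-.150)))
E
```

```text
time_s: 7.8
ee_pos: [0.4343, 0.0026, 0.2047]
eef_rot: [[0.838, 0.546, 0.002], [0.546, -0.838, -0.001], [0.001, 0.001, -1.0]]
force: [1.9, -0.1, 0.0]
finger_gap: 0.0503
grip_force: 0.0
[[ 0.838  0.546  0.002]
 [ 0.546 -0.838 -0.001]
 [ 0.001  0.001 -1.   ]] [-8.780e+01  1.249e+02  1.000e-01]
```

```bash
python3 -m inch '[-22,31,0,6,85,-44,62,0,12,85,-66,93,0,18,85,-88,125,0,24,85,-88,125,0,24,85,-88,125,0,24,85]'
python3 - <<'E'
from h import *
s=observe()
img,K,V=cam("wrist");cv2.imwrite("pics/w3.png",img[:,:,::-1])
for c in blobs(img,amin=200):
    w=back(c,.02,K,V);r=cv2.minAreaRect((w*1000).astype(np.float32))
    if np.hypot(r[0][0]-430,r[0][1]+150)<60:print(c.mean(0).round(),r)
# base and top corners for fit: print projected model outlines for hypothesised pose
def model(x,y,a):
    P=[]
    for i,h in enumerate((14,20,26,32)):
        for X in(-26+13*i,-13+13*i):
            for Y in(-15,15):P.append((X,Y,h))
    P+=[(X,Y,0)for X in(-26,26)for Y in(-15,15)]
    P=np.array(P)/1e3;c,q=np.cos(a),np.sin(a)
    return np.c_[x+c*P[:,0]-q*P[:,1],y+q*P[:,0]+c*P[:,1],P[:,2]]
cs=[c for c in blobs(img,amin=200) if abs(back(c.mean(0),.02,K,V)[0]-[.43,-.15]).max()<.05]
m=np.zeros(img.shape[:2],np.uint8);cv2.fillPoly(m,[c.reshape(-1,1,2) for c in cs],1)
from scipy.optimize import minimize
def cost(p):
    h=cv2.convexHull((proj(model(p[0]/1e3,p[1]/1e3,np.radians(p[2])),K,V)*16).astype(np.int32))
    q=np.zeros_like(m);cv2.fillConvexPoly(q,h,1,shift=4);return float((q!=m).sum())
for a in(9,189):
    r=minimize(cost,[430,-150,a],method="Nelder-Mead",options=dict(initial_simplex=[[430,-150,a],[436,-150,a],[430,-144,a],[430,-150,a+5]]));print(r.x,r.fun,m.sum())
E
```

```text
time_s: 8.3
ee_pos: [0.4298, -0.1499, 0.2038]
eef_rot: [[0.987, 0.161, -0.0], [0.161, -0.987, 0.0], [-0.0, -0.0, -1.0]]
force: [-0.4, 0.8, -0.0]
finger_gap: 0.0847
grip_force: 0.0
[255. 171.] ((430.6483154296875, -150.95208740234375), (52.46638870239258, 31.31361198425293), 10.404297828674316)
[ 428.23550848 -151.45342948    9.9791291 ] 60.0 1398
[ 430.25523632 -150.86170232  188.64697238] 227.0 1398
```

View pics/w3.png

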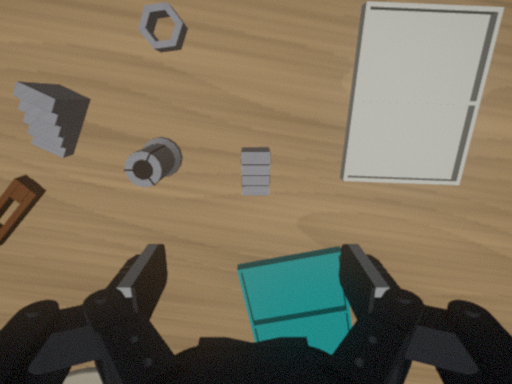

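The block at (255,171) fits the four-step model best when rising towards +x, at (428,-151.5) and 10°. I'll grip it 8 mm up its taller half.

```bash
python3 -m inch '[6,1,40,-0.7,50,6,1,80,-0.7,50,6,1,120,-0.7,50,6,1,150,-0.7,50,6,1,170,-0.7,50,6,1,180,-0.7,50,6,1,180,-0.7,50,6,1,180,-0.7,50]'
python3 -m inch '[0,0,0,0,10,0,0,0,0,10,0,0,0,0,10,0,0,0,0,10,0,0,0,0,10]'
python3 -m inch '[0,0,-35,0,10,0,0,-70,0,10,0,0,-100,0,10,0,0,-100,0,10]'
python3 - <<'E'
from h import *
s=observe();print(delta((.527,.3125)),s["q"].round(2))
E
```

```text
time_s: 9.02
ee_pos: [0.4362, -0.1472, 0.0242]
eef_rot: [[0.984, 0.178, -0.001], [0.178, -0.984, 0.001], [-0.001, -0.001, -1.0]]
force: [-0.6, -0.5, 0.1]
finger_gap: 0.05
grip_force: 0.0
time_s: 9.43
ee_pos: [0.4371, -0.1486, 0.0256]
eef_rot: [[0.984, 0.177, 0.003], [0.177, -0.984, -0.002], [0.003, 0.003, -1.0]]
force: [1.7, 0.9, 6.2]
finger_gap: 0.0288
grip_force: 60.0
time_s: 9.77
ee_pos: [0.438, -0.1492, 0.1296]
eef_rot: [[0.984, 0.177, 0.009], [0.177, -0.984, -0.006], [0.008, 0.007, -1.0]]
force: [1.1, -0.4, -1.9]
finger_gap: 0.0285
grip_force: 61.4
[ 169.3 -438.7   -1.9] [-0.59  0.36  1.72  0.    1.05  0.81]
```

```bash
python3 -m inch '[15,-36,0,1,10,30,-73,0,2,10,45,-110,0,3,10,60,-147,0,4,10,75,-184,0,5,10,90,-221,0,6,10,105,-258,0,7,10,120,-295,0,8,10]'
python3 -m inch '[15,-36,0,1,10,30,-73,0,2,10,45,-110,0,3,10,57,-142,0,3.3,10,57,-142,0,3.3,10]'
python3 - <<'E'
from h import *
s=observe();print(s["eef_rot"].round(3),delta((.535,.3125)))
img,K,V=cam("wrist");cv2.imwrite("pics/w4.png",img[:,:,::-1])
print(proj([[.567,.3125,.014],[.487,.3125,.014],[.527,.3725,.014],[.527,.2525,.014]],K,V).round())
E
```

```text
time_s: 10.43
ee_pos: [0.5016, 0.1655, 0.1237]
eef_rot: [[0.999, 0.037, -0.001], [0.037, -0.999, -0.0], [-0.001, 0.0, -1.0]]
force: [1.0, -0.8, -2.7]
finger_gap: 0.0284
grip_force: 61.4
time_s: 10.85
ee_pos: [0.554, 0.3126, 0.123]
eef_rot: [[1.0, -0.016, 0.001], [-0.016, -1.0, 0.002], [0.001, -0.002, -1.0]]
force: [-0.9, -0.8, -3.5]
finger_gap: 0.0288
grip_force: 61.4
[[ 1.    -0.016  0.001]
 [-0.016 -1.     0.002]
 [ 0.001 -0.002 -1.   ]] [-19.    0.4  -0. ]
[[255. 179.]
 [256. 266.]
 [185. 225.]
 [326. 223.]]
```

View pics/w4.png

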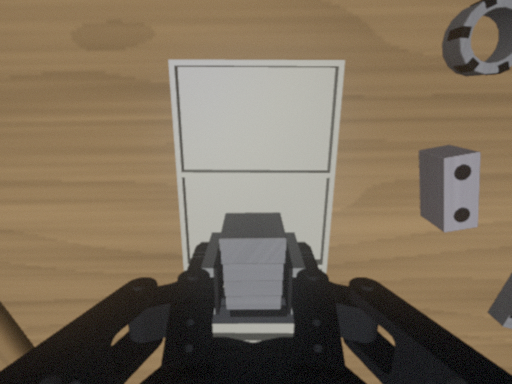

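```bash
python3 - <<'E'
from h import *
img,K,V=cam("wrist")
print((back([[257,61],[257,67],[255,169],[255,173],[172,100],[340,100],[176,100],[336,100]],.014,K,V)*1000).round(1))
E
```

```text
[[654.1 306.9]
 [650.1 307. ]
 [574.3 309.3]
 [571.  309.3]
 [628.1 370.8]
 [626.3 245.1]
 [628.  367.8]
 [626.4 248.1]]
```

The picture shows the block centred between the tray's side walls, about 18 mm too far towards +x, close to the divider at row 171. I'll shift it back and lower it.

```bash
python3 -m inch '[-18,1,0,0,10,-18,1,35,0,10,-18,1,65,0,10,-18,1,82,0,10,-18,1,89,0,10,-18,1,91,0,10,-18,1,91,0,10,-18,1,91,0,10]'
python3 -m inch '[0,0,0.7,0,10,0,0,1.4,0,10,0,0,1.4,0,10,0,0,1.4,0,10]'
```

```text
time_s: 11.62
ee_pos: [0.5365, 0.3065, 0.0344]
eef_rot: [[1.0, -0.02, 0.002], [-0.02, -1.0, 0.001], [0.002, -0.001, -1.0]]
force: [-0.3, 0.4, -3.8]
finger_gap: 0.0286
grip_force: 61.4
time_s: 11.95
ee_pos: [0.5359, 0.3067, 0.032]
eef_rot: [[1.0, -0.02, 0.001], [-0.02, -1.0, 0.0], [0.001, -0.0, -1.0]]
force: [-0.4, -0.2, -3.7]
finger_gap: 0.0285
grip_force: 61.4
```

```bash
python3 -m inch '[0,0,0.7,0,10,0,0,1.4,0,10,0,0,2,0,10,0,0,2,0,10,0,0,2,0,10]'
python3 -m inch '[0,0,0.5,0,10,0,0,1,0,10,0,0,1,0,10]'
```

```text
time_s: 12.37
ee_pos: [0.5358, 0.3066, 0.0297]
eef_rot: [[1.0, -0.02, -0.0], [-0.02, -1.0, -0.0], [-0.0, 0.0, -1.0]]
force: [-0.7, -0.8, -1.8]
finger_gap: 0.0288
grip_force: 61.6
time_s: 12.62
ee_pos: [0.5358, 0.3066, 0.0296]
eef_rot: [[1.0, -0.02, 0.001], [-0.02, -1.0, 0.0], [0.001, -0.0, -1.0]]
force: [-3.1, -1.7, 7.9]
finger_gap: 0.0284
grip_force: 62.8
```

Contact on the floor; I'll release, rise, and head for the hex nut.

```bash
python3 -m inch '[0,0,-0.5,0,29,0,0,-0.5,0,31,0,0,-0.5,0,34,0,0,-0.5,0,40,0,0,-0.5,0,46,0,0,-0.5,0,46]'
python3 -m inch '[0,0,-15,0,46,0,0,-40,0,46,0,0,-80,0,46,0,0,-120,0,46,0,0,-160,0,46]'
python3 - <<'E'
from h import *
s=observe();print(delta((.552,-.042)))
img,K,V=cam("wrist");cv2.imwrite("pics/w5.png",img[:,:,::-1])
E
```

```text
time_s: 13.12
ee_pos: [0.5359, 0.3066, 0.0291]
eef_rot: [[1.0, -0.02, 0.0], [-0.02, -1.0, 0.0], [0.0, -0.0, -1.0]]
force: [-0.2, 0.5, 0.1]
finger_gap: 0.0462
grip_force: 0.0
time_s: 13.53
ee_pos: [0.5355, 0.3065, 0.1909]
eef_rot: [[1.0, -0.02, -0.0], [-0.02, -1.0, -0.0], [-0.0, 0.0, -1.0]]
force: [0.6, 0.4, 0.3]
finger_gap: 0.0462
grip_force: 0.0
[ 23.5 348.1   0. ]
```

View pics/w5.png

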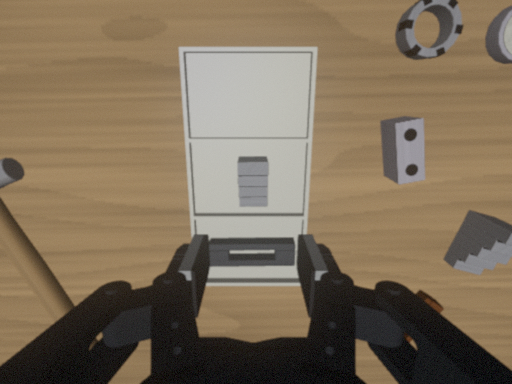

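The step block stands in the middle compartment at (253,181) and the clamp lies in the near one at (250,252), both clear of the walls. On to the nut.

```bash
python3 -m inch '[3,40,0,3,46,6,80,0,6,46,9,120,0,9,46,12,160,0,12,46,15,200,0,15,46,17,240,0,17,46,19,280,0,17,46,21,320,0,17,60]'
python3 -m inch '[0,28,0,0,70,0,28,0,0,85,0,28,0,0,85,0,28,0,0,85]'
cat >>h.py <<'E'
from scipy.optimize import minimize
def fit(P,p0,K,V,img,step=(5,5,5)):
    """P: model points (mm); silhouette fit of convex hull; p=(x,y mm, yaw deg)"""
    cs=[c for c in blobs(img,amin=150) if abs(back(c.mean(0),.02,K,V)[0]*1000-p0[:2]).max()<40]
    m=np.zeros(img.shape[:2],np.uint8);cv2.fillPoly(m,[cv2.convexHull(c.reshape(-1,1,2)) for c in cs],1)
    def cost(p):
        a=np.radians(p[2]);c,q=np.cos(a),np.sin(a)
        W=np.c_[p[0]+c*P[:,0]-q*P[:,1],p[1]+q*P[:,0]+c*P[:,1],P[:,2]]/1000
        h=cv2.convexHull((proj(W,K,V)*16).astype(np.int32));r=np.zeros_like(m);cv2.fillConvexPoly(r,h,1,shift=4)
        return float((r!=m).sum())
    p0=np.array(p0,float);S=[p0]+[p0+np.eye(3)[i]*step[i] for i in range(3)]
    r=minimize(cost,p0,method="Nelder-Mead",options=dict(initial_simplex=S));return r.x.round(1),r.fun,int(m.sum())
def prism(r,h,n,ph=0):
    t=np.radians(ph+np.arange(n)*360/n);return np.array([(r*np.cos(a),r*np.sin(a),z) for a in t for z in(0,h)])
E
python3 - <<'E'
from h import *
img,K,V=cam("wrist");s=observe();print(s["ee_pos"].round(4),np.degrees(np.arctan2(*s["eef_rot"][1::-1,1])))
cv2.imwrite("pics/w6.png",img[:,:,::-1])
for a in(-10,0,10,20): print(fit(prism(20.8,24,6,0),[552,-42,-17+a],K,V,img))
E
```

```text
time_s: 14.25
ee_pos: [0.5502, -0.0157, 0.189]
eef_rot: [[0.95, -0.312, 0.0], [-0.312, -0.95, -0.0], [0.0, -0.0, -1.0]]
force: [1.5, 0.3, -0.2]
finger_gap: 0.0568
grip_force: 0.0
time_s: 14.58
ee_pos: [0.5417, -0.04, 0.189]
eef_rot: [[0.95, -0.312, 0.0], [-0.312, -0.95, 0.0], [-0.0, -0.0, -1.0]]
force: [-0.6, -0.7, -0.1]
finger_gap: 0.0847
grip_force: 0.0
[ 0.5418 -0.0395  0.1891] -108.09402993964028
(array([552.4, -42.3, -13.9]), np.float64(22.0), 1285)
(array([552.3, -42.2, -14. ]), np.float64(24.0), 1285)
(array([552.1, -41.8, -15.7]), np.float64(28.0), 1285)
(array([552.1, -42.1, -14. ]), np.float64(23.0), 1285)
```

View pics/w6.png

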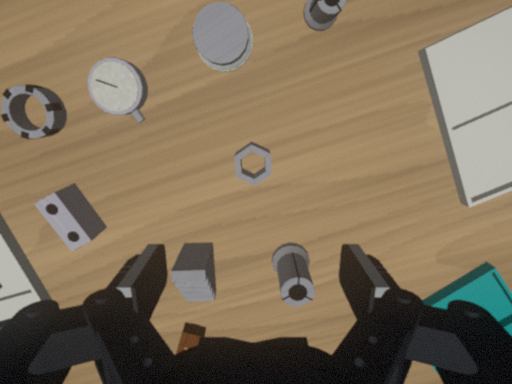

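The nut at (253,163) fits at (552.3,-42.2) with flat normals at -104°, so I turn the tool -4°.

```bash
python3 -m inch '[11,-1,35,-4,56,11,-1,70,-4,56,11,-1,105,-4,56,11,-1,135,-4,56,11,-1,155,-4,56,11,-1,167,-4,56,11,-1,167,-4,56,11,-1,167,-4,56]'
python3 -m inch '[0,0,0,0,20,0,0,0,0,20,0,0,0,0,20,0,0,0,0,20,0,0,0,0,20]'
python3 -m inch '[0,0,-35,0,20,0,0,-70,0,20,0,0,-100,0,20,0,0,-100,0,20]'
python3 - <<'E'
from h import *
print(delta((.610,.3095)))
E
```

```text
time_s: 15.3
ee_pos: [0.5526, -0.0418, 0.022]
eef_rot: [[0.97, -0.243, -0.001], [-0.243, -0.97, 0.0], [-0.001, -0.0, -1.0]]
force: [-0.1, -0.0, -0.4]
finger_gap: 0.0557
grip_force: 0.0
time_s: 15.72
ee_pos: [0.5533, -0.0427, 0.0236]
eef_rot: [[0.97, -0.244, 0.003], [-0.244, -0.97, -0.0], [0.003, -0.0, -1.0]]
force: [-0.8, 1.0, 6.8]
finger_gap: 0.0346
grip_force: 60.7
time_s: 16.05
ee_pos: [0.5548, -0.0433, 0.1284]
eef_rot: [[0.97, -0.244, 0.011], [-0.244, -0.97, -0.003], [0.011, 0.0, -1.0]]
force: [0.7, 0.5, 0.2]
finger_gap: 0.0346
grip_force: 60.7
[ -32.6 -355.6   -0.5]
```

```bash
python3 -m inch '[-4,-40,0,-2,20,-8,-80,0,-4,20,-11,-120,0,-6,20,-15,-160,0,-8,20,-19,-200,0,-10,20,-22,-240,0,-12,20,-26,-280,0,-13,20,-29,-320,0,-13,20]'
python3 -m inch '[-4,-36,0,0,20,-4,-36,0,0,20,-4,-36,0,0,20]'
python3 - <<'E'
from h import *
print(delta((.610,.3095)),observe()["force"])
E
```

```text
time_s: 16.72
ee_pos: [0.6021, 0.2767, 0.1219]
eef_rot: [[1.0, -0.019, -0.0], [-0.019, -1.0, -0.0], [-0.0, 0.0, -1.0]]
force: [1.8, 0.5, -0.7]
finger_gap: 0.0348
grip_force: 60.6
time_s: 16.97
ee_pos: [0.5984, 0.3125, 0.1213]
eef_rot: [[1.0, -0.017, -0.001], [-0.017, -1.0, -0.0], [-0.001, 0.0, -1.0]]
force: [-0.1, -1.2, -2.3]
finger_gap: 0.0347
grip_force: 60.7
[11.7  2.8 -0. ] [-0.10447079 -1.20526345 -2.30338426]
```

```bash
python3 -m inch '[12,3,10,0,20,12,3,40,0,20,12,3,68,0,20,12,3,83,0,20,12,3,90,0,20,12,3,91.5,0,20,12,3,91.5,0,20,12,3,91.5,0,20]'
python3 -m inch '[0,0,0.7,0,20,0,0,1.4,0,20,0,0,1.4,0,20,0,0,1.4,0,20]'
```

```text
time_s: 17.63
ee_pos: [0.6122, 0.307, 0.0319]
eef_rot: [[1.0, -0.021, 0.002], [-0.021, -1.0, 0.001], [0.002, -0.001, -1.0]]
force: [-0.0, 0.5, -0.1]
finger_gap: 0.0347
grip_force: 60.7
time_s: 17.97
ee_pos: [0.6113, 0.3074, 0.0296]
eef_rot: [[1.0, -0.02, 0.0], [-0.02, -1.0, 0.0], [0.0, -0.0, -1.0]]
force: [-0.0, -0.2, -1.2]
finger_gap: 0.0347
grip_force: 60.7
```

```bash
python3 -m inch '[0,0,0.5,0,20,0,0,1,0,20,0,0,1,0,20]'
```

```text
time_s: 18.22
ee_pos: [0.6112, 0.3074, 0.0281]
eef_rot: [[1.0, -0.02, -0.0], [-0.02, -1.0, -0.0], [-0.0, 0.0, -1.0]]
force: [-0.4, 0.2, -1.2]
finger_gap: 0.0347
grip_force: 60.7
```

```bash
python3 -m inch '[0,0,0.5,0,20,0,0,1,0,20,0,0,1.3,0,20,0,0,1.3,0,20]'
```

```text
time_s: 18.55
ee_pos: [0.6113, 0.3074, 0.0277]
eef_rot: [[1.0, -0.02, 0.0], [-0.02, -1.0, 0.0], [0.0, -0.0, -1.0]]
force: [-2.5, -1.2, 5.2]
finger_gap: 0.035
grip_force: 61.5
```

```bash
python3 -m inch '[0,0,-0.4,0,35,0,0,-0.4,0,37,0,0,-0.4,0,40,0,0,-0.4,0,46,0,0,-0.4,0,52,0,0,-0.4,0,52]'
python3 -m inch '[0,0,-15,0,52,0,0,-40,0,52,0,0,-80,0,52,0,0,-120,0,60,0,0,-160,0,85]'
python3 - <<'E'
from h import *
print(delta((.64,.146)))
img,K,V=cam("wrist");cv2.imwrite("pics/w7.png",img[:,:,::-1])
E
```

```text
time_s: 19.05
ee_pos: [0.6112, 0.3074, 0.0272]
eef_rot: [[1.0, -0.02, -0.0], [-0.02, -1.0, 0.0], [-0.0, -0.0, -1.0]]
force: [-0.2, -0.1, 0.2]
finger_gap: 0.0517
grip_force: 0.0
time_s: 19.47
ee_pos: [0.6109, 0.3073, 0.189]
eef_rot: [[1.0, -0.02, -0.0], [-0.02, -1.0, -0.0], [-0.0, 0.0, -1.0]]
force: [0.4, 0.4, 0.1]
finger_gap: 0.0705
grip_force: 0.0
[ 32.3 160.7   0. ]
```

View pics/w7.png

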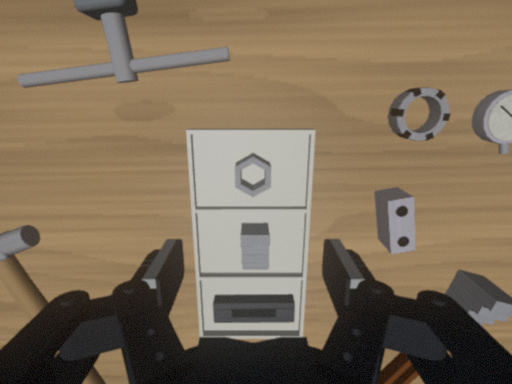

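The three-compartment tray is done: nut at (253,175), step block at (255,245), clamp at (254,307), one each. Next is the collet nut.

```bash
python3 -m inch '[8,40,0,0,85,16,80,0,0,85,24,120,0,0,85,32,161,0,0,85,32,161,0,0,85,32,161,0,0,85]'
python3 - <<'E'
from h import *
img,K,V=cam("wrist");s=observe()
f=fit(prism(25,22,48),[664,146,0],K,V,img,(5,5,.1));print(f)
print(delta(f[0][:2]/1000),s["ee_pos"])
E
```

```text
time_s: 20.02
ee_pos: [0.6404, 0.1436, 0.1871]
eef_rot: [[1.0, -0.024, -0.0], [-0.024, -1.0, 0.0], [-0.0, -0.0, -1.0]]
force: [-0.1, -0.3, 0.1]
finger_gap: 0.085
grip_force: 0.0
(array([6.677e+02, 1.458e+02, 1.000e-01]), np.float64(124.0), 2059)
[27.6 -1.1 -0. ] [0.64007924 0.14533492 0.18709082]
```

```bash
python3 -m inch '[26,-1,30,0,64,26,-1,65,0,64,26,-1,100,0,64,26,-1,130,0,64,26,-1,153,0,64,26,-1,165,0,64,26,-1,165,0,64,26,-1,165,0,64]'
python3 -m inch '[0,0,0,0,30,0,0,0,0,30,0,0,0,0,30,0,0,0,0,30,0,0,0,0,30]'
python3 -m inch '[0,0,-35,0,30,0,0,-70,0,30,0,0,-100,0,30,0,0,-100,0,30]'
python3 - <<'E'
from h import *
img,K,V=cam("wrist");cv2.imwrite("pics/w8.png",img[:,:,::-1]);print(delta((.5675,-.297)),delta((.5675+.0,-.1)))
E
```

```text
time_s: 20.73
ee_pos: [0.6663, 0.1473, 0.023]
eef_rot: [[1.0, -0.019, 0.001], [-0.019, -1.0, 0.0], [0.001, -0.0, -1.0]]
force: [-0.2, 0.9, 0.2]
finger_gap: 0.064
grip_force: 0.0
time_s: 21.15
ee_pos: [0.6671, 0.1466, 0.0252]
eef_rot: [[1.0, -0.02, 0.005], [-0.02, -1.0, 0.0], [0.005, -0.0, -1.0]]
force: [-1.3, 0.8, 6.3]
finger_gap: 0.0476
grip_force: 61.1
time_s: 21.48
ee_pos: [0.6687, 0.1466, 0.131]
eef_rot: [[1.0, -0.02, 0.014], [-0.02, -1.0, 0.001], [0.014, -0.001, -1.0]]
force: [0.6, -0.8, -0.3]
finger_gap: 0.0475
grip_force: 62.8
[-91.3 445.4  -1.1] [-95.2 248.4  -1. ]
```

View pics/w8.png

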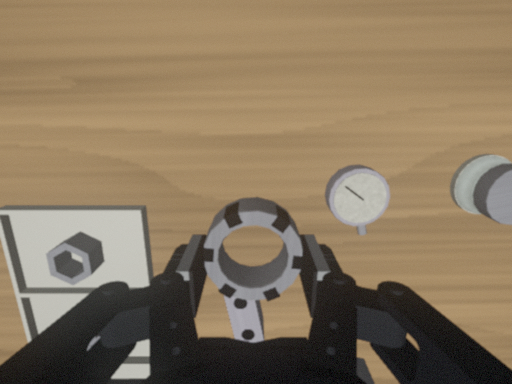

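The ring at (253,250) is held squarely across its diameter. I'll carry it to tray_two's near compartment.

```bash
python3 -m inch '[-14,38,0,-1,30,-29,76,0,-2,30,-43,114,0,-3,30,-58,152,0,-4,30,-72,190,0,-5,30,-87,228,0,-6,30,-101,266,0,-7,30,-116,304,0,-8,30]'
python3 - <<'E'
from h import *
print(delta((.486,-.306)))
E
```

```text
time_s: 22.2
ee_pos: [0.5427, -0.1568, 0.1221]
eef_rot: [[0.993, 0.12, -0.0], [0.12, -0.993, 0.0], [-0.0, -0.0, -1.0]]
force: [0.5, -1.1, -1.3]
finger_gap: 0.0476
grip_force: 62.8
[-74.2 141.3  -0. ]
```

```bash
python3 -m inch '[-18,35,0,0,30,-37,70,0,0,30,-55,105,0,0,30,-74,141,0,0,30,-74,141,0,0,30,-74,141,0,0,30]'
python3 - <<'E'
from h import *
print(delta((.486,-.306)))
img,K,V=cam("wrist");cv2.imwrite("pics/w9.png",img[:,:,::-1])
a=np.radians(7.1);R=np.array([[np.cos(a),-np.sin(a)],[np.sin(a),np.cos(a)]])
P=np.array([[86,64],[86,-64],[-86,64],[-86,-64],[0,60],[0,-60]])@R.T+[528,-302]
print(proj(np.c_[P,np.full(6,14)]/1e3,K,V).round())
E
```

```text
time_s: 22.7
ee_pos: [0.4862, -0.3058, 0.1218]
eef_rot: [[0.993, 0.116, -0.001], [0.116, -0.993, 0.001], [-0.0, -0.001, -1.0]]
force: [0.0, 0.9, -1.8]
finger_gap: 0.048
grip_force: 62.9
[-0.2  0.2 -0. ]
[[163.  19.]
 [349.  18.]
 [182. 243.]
 [330. 243.]
 [179. 144.]
 [333. 143.]]
```

View pics/w9.png

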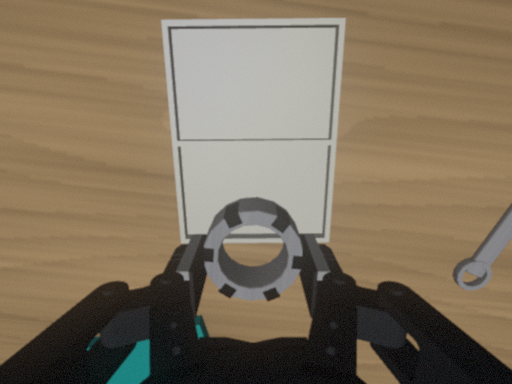

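The tray corners at (163,20), (345,19) and near edge at row 243 match the projection, and the tray is the white one. I'll lower the ring.

```bash
python3 -m inch '[0,-1,35,0,30,0,-1,65,0,30,0,-1,83,0,30,0,-1,90,0,30,0,-1,91,0,30,0,-1,92,0,30,0,-1,92,0,30,0,-1,92,0,30]'
python3 -m inch '[0,0,0.7,0,30,0,0,1.4,0,30,0,0,1.4,0,30,0,0,1.4,0,30]'
```

```text
time_s: 23.42
ee_pos: [0.4878, -0.3034, 0.0315]
eef_rot: [[0.993, 0.12, 0.002], [0.12, -0.993, -0.002], [0.001, 0.002, -1.0]]
force: [-0.0, 0.3, -1.1]
finger_gap: 0.0476
grip_force: 62.9
time_s: 23.75
ee_pos: [0.4873, -0.3033, 0.0292]
eef_rot: [[0.993, 0.119, 0.0], [0.119, -0.993, -0.0], [0.0, 0.0, -1.0]]
force: [0.1, 0.3, -0.1]
finger_gap: 0.0475
grip_force: 63.1
```

```bash
python3 -m inch '[0,0,0.4,0,30,0,0,0.8,0,30,0,0,0.8,0,30]'
```

```text
time_s: 24.0
ee_pos: [0.4873, -0.3033, 0.0292]
eef_rot: [[0.993, 0.119, 0.001], [0.119, -0.993, -0.001], [0.001, 0.001, -1.0]]
force: [-2.3, 1.8, 9.0]
finger_gap: 0.0476
grip_force: 63.8
```

Contact. I'll release and move to the small collet.

```bash
python3 -m inch '[0,0,-0.5,0,48,0,0,-0.5,0,50,0,0,-0.5,0,53,0,0,-0.5,0,58,0,0,-0.5,0,64,0,0,-0.5,0,64]'
python3 -m inch '[0,0,-15,0,64,0,0,-40,0,64,0,0,-80,0,64,0,0,-120,0,64,0,0,-160,0,85]'
python3 - <<'E'
from h import *
print(delta((.63,-.155)))
E
```

```text
time_s: 24.5
ee_pos: [0.4872, -0.3032, 0.0286]
eef_rot: [[0.993, 0.119, -0.0], [0.119, -0.993, 0.0], [-0.0, -0.0, -1.0]]
force: [0.0, 1.1, 0.7]
finger_gap: 0.0637
grip_force: 0.0
time_s: 24.92
ee_pos: [0.4869, -0.3029, 0.1903]
eef_rot: [[0.993, 0.119, -0.0], [0.119, -0.993, 0.0], [-0.0, -0.001, -1.0]]
force: [0.5, 0.2, 0.5]
finger_gap: 0.0745
grip_force: 0.0
[ 159.7 -129.8    0. ]
```

```bash
python3 -m inch '[32,-26,0,0,85,64,-52,0,0,85,96,-78,0,0,85,128,-104,0,0,85,160,-130,0,0,85,160,-130,0,0,85,160,-130,0,0,85]'
python3 - <<'E'
from h import *
img,K,V=cam("wrist");s=observe()
P=np.r_[prism(16,6,48),prism(12,44,48)]
for p in([666,-147,0],[660,-150,0]):
    f=fit(P,p,K,V,img,(5,5,.1));print(f)
print(delta(f[0][:2]/1000),s["ee_pos"])
cv2.imwrite("pics/w10.png",img[:,:,::-1])
E
```

```text
time_s: 25.5
ee_pos: [0.6314, -0.1531, 0.188]
eef_rot: [[0.992, 0.123, -0.001], [0.123, -0.992, 0.0], [-0.001, -0.0, -1.0]]
force: [-0.3, -0.8, -0.2]
finger_gap: 0.0851
grip_force: 0.0
(array([ 666.6, -145.2,    0. ]), np.float64(44.0), 862)
(array([ 6.662e+02, -1.451e+02, -2.000e-01]), np.float64(41.0), 862)
[36.5 -5.  -0. ] [ 0.63061674 -0.15447848  0.18817776]
```

View pics/w10.png

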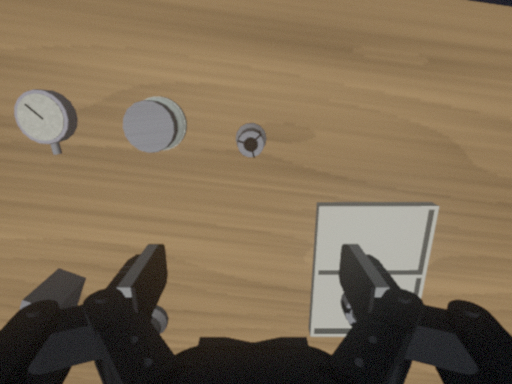

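The small collet is at (251,141) and fits at (666.3,-145.2). The tin at (152,125) leaves room for a 46 mm opening. I'll grasp the straight body.

```bash
python3 -m inch '[36,-5,0,0,46,36,-5,30,0,46,36,-5,65,0,46,36,-5,100,0,46,36,-5,130,0,46,36,-5,148,0,46,36,-5,155,0,46,36,-5,155,0,46]'
python3 -m inch '[0,0,0,0,46,0,0,0,0,10,0,0,0,0,10,0,0,0,0,10,0,0,0,0,10,0,0,0,0,10]'
python3 -m inch '[0,0,-35,0,10,0,0,-65,0,10,0,0,-90,0,10,0,0,-90,0,10]'
python3 - <<'E'
from h import *
print(delta((.5697,-.2958)),delta((.60,-.24)))
E
```

```text
time_s: 26.22
ee_pos: [0.6645, -0.1468, 0.0322]
eef_rot: [[0.993, 0.118, -0.003], [0.118, -0.993, 0.001], [-0.003, -0.001, -1.0]]
force: [-0.1, -0.0, -0.3]
finger_gap: 0.0458
grip_force: 0.0
time_s: 26.72
ee_pos: [0.6664, -0.1463, 0.0357]
eef_rot: [[0.993, 0.119, 0.003], [0.119, -0.993, -0.002], [0.003, 0.002, -1.0]]
force: [-1.2, -1.4, 6.3]
finger_gap: 0.0214
grip_force: 58.7
time_s: 27.05
ee_pos: [0.6677, -0.1464, 0.1302]
eef_rot: [[0.993, 0.12, 0.01], [0.12, -0.993, -0.004], [0.009, 0.005, -1.0]]
force: [0.2, -0.7, -0.0]
finger_gap: 0.0211
grip_force: 59.2
[-115.1  136.6   -0.4] [-78.4  84.8  -0.3]
```

```bash
python3 -m inch '[-23,27,0,0,10,-46,54,0,0,10,-69,81,0,0,10,-92,108,0,0,10,-115,137,0,0,10,-115,137,0,0,10,-115,137,0,0,10]'
python3 - <<'E'
from h import *
print(delta((.5697,-.2958)),observe()["ee_pos"])
E
```

```text
time_s: 27.63
ee_pos: [0.5668, -0.297, 0.1235]
eef_rot: [[0.993, 0.116, -0.0], [0.116, -0.993, 0.0], [-0.0, -0.0, -1.0]]
force: [-0.1, 1.1, -0.8]
finger_gap: 0.0217
grip_force: 59.2
[ 3.  -0.9 -0. ] [ 0.56684321 -0.29699498  0.12346561]
```

```bash
python3 -m inch '[3,-1,30,0,10,3,-1,58,0,10,3,-1,74,0,10,3,-1,80,0,10,3,-1,81,0,10,3,-1,81,0,10,3,-1,81,0,10,3,-1,81,0,10]'
python3 -m inch '[0,0,0.5,0,10,0,0,1,0,10,0,0,1,0,10,0,0,1,0,10]'
```

```text
time_s: 28.3
ee_pos: [0.5714, -0.2943, 0.044]
eef_rot: [[0.993, 0.12, 0.002], [0.12, -0.993, -0.001], [0.002, 0.002, -1.0]]
force: [1.0, -0.6, -0.8]
finger_gap: 0.0213
grip_force: 59.2
time_s: 28.63
ee_pos: [0.5707, -0.2942, 0.0418]
eef_rot: [[0.993, 0.119, 0.0], [0.119, -0.993, -0.0], [0.0, 0.0, -1.0]]
force: [-0.5, 0.8, -1.7]
finger_gap: 0.0218
grip_force: 59.2
```

```bash
python3 -m inch '[0,0,0.5,0,10,0,0,1,0,10,0,0,1.5,0,10,0,0,1.5,0,10,0,0,1.5,0,10]'
```

```text
time_s: 29.05
ee_pos: [0.5707, -0.2941, 0.04]
eef_rot: [[0.993, 0.119, -0.0], [0.119, -0.993, 0.0], [-0.0, -0.0, -1.0]]
force: [-1.0, 0.4, -1.8]
finger_gap: 0.0216
grip_force: 59.2
```

```bash
python3 -m inch '[0,0,0.4,0,10,0,0,0.8,0,10,0,0,0.8,0,10,0,0,0.8,0,10]'
```

```text
time_s: 29.38
ee_pos: [0.5708, -0.2942, 0.0397]
eef_rot: [[0.993, 0.119, 0.0], [0.119, -0.993, -0.0], [0.0, 0.0, -1.0]]
force: [-1.7, 0.2, 3.5]
finger_gap: 0.0218
grip_force: 59.5
```

Contact. I'll release, rise straight up and check numerically.

```bash
python3 -m inch '[0,0,-0.3,0,22,0,0,-0.3,0,24,0,0,-0.3,0,27,0,0,-0.3,0,32,0,0,-0.3,0,40,0,0,-0.3,0,46]'
python3 -m inch '[0,0,-15,0,46,0,0,-40,0,46,0,0,-80,0,46,0,0,-120,0,46,-40,0,-130,0,46,-80,0,-130,0,46,-80,0,-130,0,60,-80,0,-130,0,85]'
python3 - <<'E'
from h import *
img,K,V=cam("wrist")
hsv=cv2.cvtColor(img,cv2.COLOR_RGB2HSV)
for n,z in(("collet_small",.004),("collet_nut",.004)):
    print(n,[((back(d["xy"],z,K,V)*1000).round(),np.round(d["xy"]),round(d["confidence"],2)) for d in landmark_of(n,"wrist")],[(np.round(d["extent"]),round(d["confidence"],2)) for d in search_frame(n,"wrist")])
# expected box of a standing collet at its placing
p=np.r_[prism(16,6,24),prism(12,44,24)]+[570.7,-294.2,4];q=proj(p/1e3,K,V);print("expected",q.min(0).round(),(q.max(0)-q.min(0)).round())
img,K,V=cam("top")
for n in"strap_clamp step_block_low step_block_tall hex_nut collet_small collet_large collet_nut".split():
    print(n,[((back(d["xy"],.004,K,V)*1000).round(),round(d["confidence"],2)) for d in landmark_of(n,"top")])
E
```

```text
time_s: 29.88
ee_pos: [0.5707, -0.2942, 0.0396]
eef_rot: [[0.993, 0.119, 0.0], [0.119, -0.993, -0.0], [0.0, 0.0, -1.0]]
force: [0.4, -0.3, 0.0]
finger_gap: 0.0463
grip_force: 0.0
time_s: 30.55
ee_pos: [0.4899, -0.3039, 0.1702]
eef_rot: [[0.993, 0.117, 0.0], [0.117, -0.993, -0.0], [0.0, 0.0, -1.0]]
force: [0.5, -0.3, 0.5]
finger_gap: 0.0692
grip_force: 0.0
collet_small [(array([[ 571., -292.]]), array([252.,  91.]), 0.75)] [(array([234.,  73.,  37.,  36.]), 0.73), (array([  0., 186.,  28.,  43.]), 0.29)]
collet_nut [(array([[ 490., -302.]]), array([252., 176.]), 0.79)] [(array([226., 154.,  48.,  56.]), 0.78)]
expected [237.  72.] [35. 37.]
strap_clamp [(array([[443., 306.]]), 0.77)]
step_block_low [(array([[536., 313.]]), 0.83)]
step_block_tall []
hex_nut [(array([[618., 310.]]), 0.67)]
collet_small [(array([[ 570., -300.]]), 0.73), (array([[ 522., -293.]]), 0.65)]
collet_large []
collet_nut [(array([[ 569., -305.]]), 0.56), (array([[ 484., -297.]]), 0.53)]
```

The small collet stands where expected: its found box (234,73,37,36) matches the predicted (237,72,35,37). Every part is in its compartment, so I'm handing in.

```bash
python3 -m inch '[0,0,-20,0,85,0,0,-20,0,85]' && python3 -c "from cell import sign_off;print(sign_off())"
```

```text
time_s: 31.37
ee_pos: [0.4921, -0.3044, 0.1923]
eef_rot: [[0.993, 0.119, 0.003], [0.119, -0.993, -0.003], [0.003, 0.004, -1.0]]
force: [-0.2, -0.1, 0.5]
finger_gap: 0.085
grip_force: 0.0
the job is handed in; nothing more can be done
None
```

Both kits are made up and handed in at 31.4 s: the strap clamp, lower step block and hex nut are in the three-compartment tray, and the collet nut and smaller collet are in the white two-compartment tray, one part per compartment; sign-off returned no verdict.

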